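# Set out a tea lot for sale on its display mats

### The arm

A 6-joint arm with a two-finger parallel gripper is mounted at the origin on the work surface. World frame = base frame: x ahead of the robot, y to its left, z up, the work surface at z = 0. Lengths are in m, angles in rad, forces in N, time in s.
With the tool pointing down it reaches from about 0.35 to 0.725 m from the base axis. Payload 4.3 kg.
Tool frame: the origin (TCP) lies midway between the tips of the shut fingers; the grasp point (between the pads) lies 19 mm behind it (arm.grip_point_offset is the distance from the TCP to the grasp point, in m); z points along the fingers, y is the direction in which the jaws open and shut (so a half turn about z gives the same grasp; the last joint's range is limited). The gripper opens to 85 mm and grips with 20 to 120 N. Pads are 22 mm wide; open, the fingers measure 114 mm over their backs; the gripper's body (76 mm by 85 mm) begins 54 mm behind the grasp point. The pads swing forward as they close: fully open they stand 13 mm farther back than shut.
Start: joints at [-1.427, 0.377, 0.081, 1.274, 0, 1.46], TCP at [0.144, -0.557, 0.231] pointing down, gripper open.
Joint ranges: [-2.72, 2.72], [-0.84, 1.66], [-1.02, 1.22], [-1.77, 2.12], [-1.37, 1.28], [-3.14, 3.14]. Speed limits (rad/s): [2.57, 2.57, 3.14, 3.14, 3.14, 3.14].

### API

Orientations are given as a unit quaternion [x, y, z, w].
In Python, from bench import monitor, capture, camera_info, workorder, arm gives the robot as it stands. The module is installed in compiled form; this text tells all that it offers.
- The arm moves only by the shell command python3 -m handwheel 'ROWS' [FORCE]. ROWS is JSON, a list that holds one entry, the list of rows, each a list of 7 numbers: the shift along the tool's x, y, z in mm, then the turn, a rotation vector about the tool's x, y, z in degrees, then the closure, from 0 (fully open) to 1 (shut). In form: [[[tx, ty, tz, rx, ry, rz, jaw], ...]]. A call has 1 to 12 rows; each row shifts and turns the pose as measured when the row begins, along the tool's axes as they then stand; what a row does not reach is not made up. A row lasts 1/8 s, in which the tool goes at most 62.5 mm and 10.7 degrees, less where a joint would pass 70% of its speed; a pose out of reach is approached as far as the arm can. A call is refused whole if a number of a shift passes 62.5 or a number of a turn 10.7, either way. A call with a gripper value outside its range is refused whole. The fingers move at their own pace and stop on an object; FORCE is the grip in N (left out, the last holds). Time passes only in rows, so rows that do not move let the fingers close. It gives the time, the measured TCP pose, the force and the opening at its end, in the units of the state.
- monitor.get_state(): the state, without advancing time (a new reading comes with each control period).
- capture(name): name is "scene" or "top"; returns the picture (420x560x3 uint8, red, green, blue); there is no depth.
- camera_info(name): a dict with "mtx" (3x3 intrinsics, pixels), "R" (3x3) and "t" (3): a world point X has camera coordinates R X + t. Camera axes: x right, y down, z forward; pixel columns grow to the right and rows downward; lengths in m; the calibration is good to about 2 mm. A picture is of the moment at which its call begins. camera_info takes no time and is no camera call.
- workorder.close_job(): hands the job in, once; it reports no verdict.
The state is a dict: "time": time; "qpos": joint angles; "joint_velocities": joint speeds; "effort": joint torques, N m; "eef_pos": TCP position; "orientation": TCP orientation; "wrist_force": force on the tool from outside, world axes, zero at the start; "torque": the same for the moment, N m; "finger_gap": finger opening in m.
Only numpy, scipy, OpenCV 4.12 (cv2) and the standard library are available. Lean on these libraries where they do the work, as an engineer would, in place of code of your own. Each camera call takes 0.05 s, during which the arm holds its last target.

### The job

Set out the tea lot for sale: stand the dark grey metal tea caddy in the middle of the square red lacquer stand with the round brass box centred on top of it, and stand the blank white price marker upright on the table in front of the stand's brass-striped edge, centred on that edge, parallel to it and about 2 cm clear of it. Of the two other mats (the square blue tile and the round black mat), the one further to the robot's left gets the white cup and the one further to its right the terracotta cup, each upright in the middle of its mat. Leave the blue cup and the green jar where they stand, and let go of everything.

Things in the scene. Friction and masses are not known exactly. Their poses are not given: they have to be found in the camera images.
- caddy_mid (a point): dark grey metal tea caddy with a thin light band round it: a plain upright cylinder, 58 mm in diameter, 60 mm high, flat top, about 0.2 kg, loose. Site halfway up on its vertical axis. Site 30 mm above its underside; z up, yaw means nothing
- brass_box_mid (a point): small round brass box with a dark wooden dot on its top, closed, one solid piece: cylinder 40 mm in diameter, 32 mm high, loose. Site halfway up on its vertical axis. Site 16 mm above its underside; z up, yaw means nothing
- white_cup_mid (a point): white teacup without handle, open at the top, loose, upright on the table: outside diameter 60 mm over its upper half, narrowing to 50 mm at the foot, wall 4 mm, 55 mm high. Site halfway up on its vertical axis. Site 27.5 mm above its underside; z up, yaw means nothing
- brown_cup_mid (a point): terracotta (reddish-brown) teacup without handle, open at the top, loose, upright on the table: outside diameter 60 mm over its upper half, narrowing to 50 mm at the foot, wall 4 mm, 55 mm high. Site halfway up on its vertical axis. Site 27.5 mm above its underside; z up, yaw means nothing
- marker_mid (a point): blank price marker, loose, upright: a white plate 10 mm thick (x), 54 mm long (y), 34 mm high on a dark wooden foot 24 mm wide (x), 54 mm long (y), 14 mm high; 48 mm high in all, about 70 g. It can be gripped end to end across its 54 mm or across the 10 mm plate. Site at its centre, 24 mm above its underside; x across the plate's faces, y along its length, z up; its two faces are alike
- red_stand: fixed square red lacquer stand, 100 x 100 mm, 12 mm high, with a brass stripe along one edge of its top: the front edge, turned towards the robot give or take 0.3 rad. Origin at the centre of its underside; -x points out through the striped front edge (50 mm from the origin), y along that edge, z up
- blue_tile: fixed square blue ceramic tile lying flat, 90 x 90 mm, 8 mm high: one of the two mats for the cups. Origin at the centre of its underside. The red stand, the tile and the black mat lie in a row from the robot's left (+y) to its right (-y), about 0.2 m or more apart along y, in any order
- black_mat: fixed round black lacquered mat, 96 mm in diameter, 6 mm high: the other mat for the cups. Origin at the centre of its underside. Left and right are the robot's own, as it looks out over the table: left is +y
- blue_cup_mid (a point): BYSTANDER, not to be moved: blue teacup without handle, open at the top, loose, upright on the table: outside diameter 60 mm over its upper half, narrowing to 50 mm at the foot, wall 4 mm, 55 mm high. Site halfway up on its vertical axis. Site 27.5 mm above its underside; z up, yaw means nothing
- green_jar_mid (a point): BYSTANDER, not to be moved: small green glass jar with a pale lid, 48 mm in diameter, 55 mm high, loose, upright. Site at its centre, halfway up; z up
Mind the look-alikes: they are no part of the job. What is shaped like the part that bears brown_cup_mid but purple is not meant.

How it is judged:
At the end, for the whole second after the job is handed in: Caddy, cups within 14 mm of their mats' centres, white cup on the left one; brass box within 9 mm of the caddy's axis; marker's centre 69-101 mm in front of the stand's, 15 mm sideways, 0.2 rad. All upright (0.12 rad), at rest, released; blue cup and green jar upright, moved under 30 mm (horizontal distance between caddy_mid and red_stand below 0.014 m and z of caddy_mid in the frame of red_stand between 0.038 and 0.046 m and horizontal distance between brass_box_mid and caddy_mid below 0.009 m and z of brass_box_mid in the frame of red_stand between 0.084 and 0.092 m and (((world y of blue_tile above 0.1 m or world y of black_mat below -0.1 m) and horizontal distance between white_cup_mid and blue_tile below 0.014 m and z of white_cup_mid in the frame of blue_tile between 0.0315 and 0.0395 m and horizontal distance between brown_cup_mid and black_mat below 0.014 m and z of brown_cup_mid in the frame of black_mat between 0.0295 and 0.0375 m) or ((world y of black_mat above 0.1 m or world y of blue_tile below -0.1 m) and horizontal distance between white_cup_mid and black_mat below 0.014 m and z of white_cup_mid in the frame of black_mat between 0.0295 and 0.0375 m and horizontal distance between brown_cup_mid and blue_tile below 0.014 m and z of brown_cup_mid in the frame of blue_tile between 0.0315 and 0.0395 m)) and x of marker_mid in the frame of red_stand between -0.101 and -0.069 m and y of marker_mid in the frame of red_stand between -0.015 and 0.015 m and height (world z) of marker_mid between 0.02 and 0.028 m and angle between the x axis of marker_mid and the x axis of red_stand, either way round below 0.2 rad and angle between each of caddy_mid, brass_box_mid, white_cup_mid, brown_cup_mid, marker_mid, blue_cup_mid, green_jar_mid's own z axis and vertical below 0.12 rad and distance of each of blue_cup_mid, green_jar_mid from where it was at the start of the episode below 0.03 m and linear speed of each of caddy, brass_box, white_cup, brown_cup, marker below 0.01 m/s); the robot touches nothing.
It fails at once if the blue cup or the green jar is knocked over or pushed more than 40 mm away (angle between any of blue_cup_mid, green_jar_mid's own z axis and vertical above 0.6 rad or distance of any of blue_cup_mid, green_jar_mid from where it was at the start of the episode above 0.04 m).
It also fails if it takes over 128 s, if anything falls off the work surface, if the arm or the gripper's body presses on something with over 40 N, if the wrist force passes 120 N, or if a joint passes its speed limit or range.

## Working session

There is one attempt and no reset: what is moved stays moved. The work goes in short steps, Python scripts to look and compute and a shell command to move; the robot and the scene stay as the last step left them, time stands still between calls to the robot, and variables do not carry over. Pictures are saved under pics/ and viewed, and the job is handed in when it is done.

```bash
mkdir -p pics; python3 - <<'E'
from bench import monitor, capture, camera_info, arm
import cv2
for n in("scene","top"):
    im=capture(n); cv2.imwrite(f"pics/{n}0.png",im[:,:,::-1]); print(n,camera_info(n))
s=monitor.get_state(); print(s); print(arm.grip_point_offset)
E
```

```text
scene {'mtx': array([[394.42615109,   0.        , 273.17813814],
       [  0.        , 394.42615109, 208.66949036],
       [  0.        ,   0.        ,   1.        ]]), 'R': array([[ 0.01963634,  0.99971454,  0.01361061],
       [ 0.69396816, -0.00382851, -0.71999551],
       [-0.71973787,  0.0235834 , -0.69384524]]), 't': array([-0.01416972, -0.37376368,  1.43088433])}
top {'mtx': array([[429.84013579,   0.        , 280.48301735],
       [  0.        , 429.84013579, 205.65043291],
       [  0.        ,   0.        ,   1.        ]]), 'R': array([[-0.01863087, -0.99960403, -0.02108748],
       [-0.99629518,  0.020332  , -0.08356147],
       [ 0.08395713,  0.01945253, -0.99627948]]), 't': array([0.02994529, 0.59583976, 1.35865628])}
{'time': 0.1, 'qpos': array([-1.42731283e+00,  3.78004890e-01,  7.97965679e-02,  1.27441514e+00,
        5.20397354e-06,  1.46047667e+00]), 'joint_velocities': array([-0.00034059, -0.00061884,  0.00455977, -0.00160531,  0.00034576,
       -0.00021083]), 'effort': array([ 1.03329341e-03, -4.64692211e+01,  2.70582336e+01,  1.20549326e-02,
       -1.38688083e-04,  4.99883527e-06]), 'eef_pos': array([ 0.1442884 , -0.55600485,  0.23046018]), 'orientation': array([ 9.91958381e-01,  1.26561192e-01, -1.25464123e-05, -9.13486946e-04]), 'wrist_force': array([0.24067958, 0.15173309, 0.29107584]), 'torque': array([-0.03268773,  0.00664018,  0.07477133]), 'finger_gap': 0.08507621914492437}
0.0187
```

View pics/scene0.png

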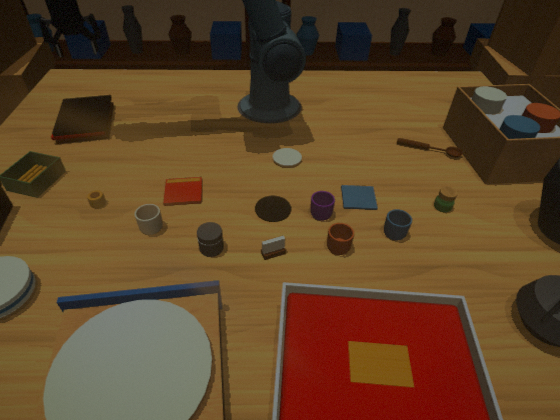

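View pics/top0.png

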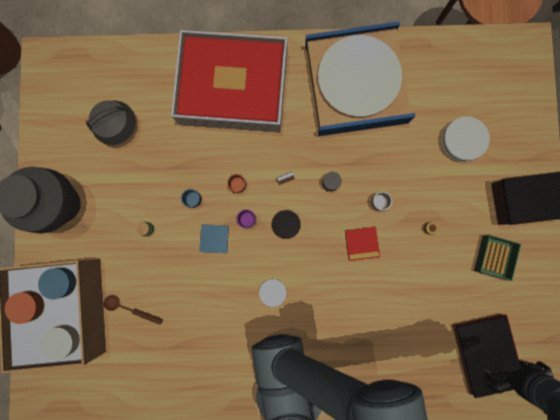

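```bash
python3 - <<'E'
import cv2
a=cv2.imread("pics/top0.png")[155:275,125:455]; cv2.imwrite("pics/topc.png",cv2.convertScaleAbs(cv2.resize(a,None,fx=2.4,fy=2.4,interpolation=cv2.INTER_CUBIC),alpha=1.8))
a=cv2.imread("pics/scene0.png")[140:270,80:470]; cv2.imwrite("pics/scenec.png",cv2.convertScaleAbs(cv2.resize(a,None,fx=2,fy=2,interpolation=cv2.INTER_CUBIC),alpha=1.8))
E
```

```text
(no output)
```

View pics/topc.png

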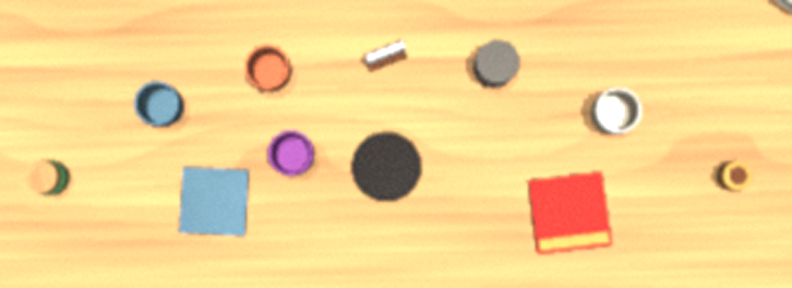

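View pics/scenec.png

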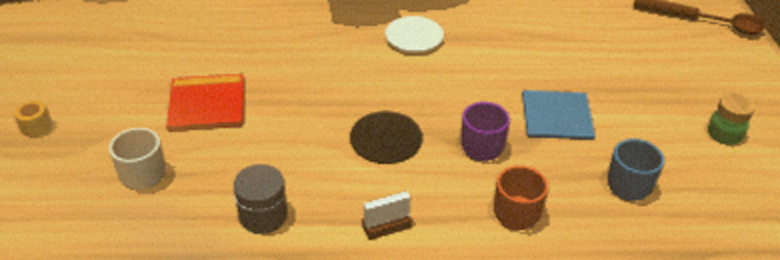

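```bash
cat > h.py <<'E'
import numpy as np, cv2
from scipy.optimize import minimize
from bench import monitor, capture, camera_info
S=6
def cyl(prof):
    a=np.linspace(0,2*np.pi,48,endpoint=False)
    return np.vstack([np.c_[r*np.cos(a),r*np.sin(a),np.full(48,z)] for r,z in prof])
def box(x,y,z0,z1): return np.array([[i*x/2,j*y/2,k] for i in(-1,1) for j in(-1,1) for k in(z0,z1)])
CUP=[cyl([(.025,0),(.03,.0275),(.03,.055)])]
M=dict(caddy=[cyl([(.029,0),(.029,.06)])],brass=[cyl([(.02,0),(.02,.032)])],white=CUP,brown=CUP,blue=CUP,purple=CUP,
 jar=[cyl([(.024,0),(.024,.055)])],marker=[box(.024,.054,0,.014),box(.01,.054,.014,.048)],
 stand=[box(.1,.1,0,.012)],tile=[box(.09,.09,0,.008)],mat=[cyl([(.048,0),(.048,.006)])])
CI={n:camera_info(n) for n in("scene","top")}
def proj(n,P):
    c=CI[n];q=(P@np.asarray(c["R"]).T+c["t"])@np.asarray(c["mtx"]).T
    return q[:,:2]/q[:,2:]
def unproj(n,uv,z):
    c=CI[n];R=np.asarray(c["R"]);d=R.T@np.linalg.inv(c["mtx"])@np.r_[uv,1];o=-R.T@c["t"]
    return o+d*(z-o[2])/d[2]
def model(parts,p,z0=0):
    x,y,w=p;Rz=np.array([[np.cos(w),-np.sin(w),0],[np.sin(w),np.cos(w),0],[0,0,1]])
    return [P@Rz.T+[x,y,z0] for P in parts]
def sil(n,parts,p,z0,off,size):
    m=np.zeros((size*S,size*S),np.uint8)
    for P in model(parts,p,z0):
        q=(proj(n,P)-off+.5)*S-.5
        cv2.fillConvexPoly(m,cv2.convexHull(np.round(q*16).astype(np.int32)),255,shift=4)
    return m.astype(float)/255
def fit(ims,parts,p0,yaw,z0=0,cams=("scene","top"),bgthr=None,dbg=None,size=46):
    data=[]
    for n in cams:
        im=ims[n];c=proj(n,np.array([[p0[0],p0[1],z0+.02]]))[0];off=np.round(c-size/2).astype(int)
        cr=im[off[1]:off[1]+size,off[0]:off[0]+size]
        lab=cv2.cvtColor(cr.astype(np.float32)/255,cv2.COLOR_RGB2LAB)
        m0=sil(n,parts,p0,z0,off,size);m0=cv2.resize(m0,(size,size),interpolation=cv2.INTER_AREA)
        ring=(cv2.dilate(m0,np.ones((9,9)))<.01)
        bg=np.median(lab[ring],0)
        d=np.linalg.norm((lab-bg)*[.7,1,1],axis=2)
        d=cv2.resize(d,None,fx=S,fy=S,interpolation=cv2.INTER_LINEAR)
        mk=(d>(bgthr or 16)).astype(np.uint8)
        sd=cv2.dilate((cv2.resize(m0,None,fx=S,fy=S)>.3).astype(np.uint8),np.ones((7*S//2,7*S//2)))
        mk=mk*sd
        mk=cv2.morphologyEx(mk,cv2.MORPH_CLOSE,np.ones((S*3,S*3)))
        data.append((n,off,cv2.GaussianBlur(mk.astype(float),(0,0),S*.7)))
        if dbg: cv2.imwrite(f"pics/{dbg}_{n}.png",mk*255)
    def cost(v):
        p=(p0[0]+v[0]*.01,p0[1]+v[1]*.01,p0[2]+(v[2]*.2 if yaw else 0))
        return sum(((cv2.GaussianBlur(sil(n,parts,p,z0,off,size),(0,0),S*.7)-mk)**2).sum()/mk.sum() for n,off,mk in data)
    best=min((minimize(cost,[0,0,w] if yaw else [0,0],method="Nelder-Mead",options=dict(initial_simplex=None,xatol=.01,fatol=1e-4)) for w in ((-1,0,1) if yaw else (0,))),key=lambda r:r.fun)
    v=best.x
    return np.array([p0[0]+v[0]*.01,p0[1]+v[1]*.01,p0[2]+(v[2]*.2 if yaw else 0)]),best.fun
def grab(tag):
    r={}
    for n in("scene","top"):
        r[n]=capture(n);cv2.imwrite(f"pics/{tag}_{n}.png",r[n][:,:,::-1])
    return r
def overlay(ims,items,fn):
    out=[]
    for n,(x,y,w,h) in dict(top=(125,155,330,120),scene=(70,130,400,140)).items():
        k=780/w;im=cv2.resize(ims[n][y:y+h,x:x+w,::-1],None,fx=k,fy=k,interpolation=cv2.INTER_CUBIC);im=cv2.convertScaleAbs(im,alpha=1.6)
        for parts,p,z0 in items:
            for P in model(parts,p,z0):
                q=(proj(n,P)-[x,y]+.5)*k-.5
                cv2.polylines(im,[cv2.convexHull(np.round(q*16).astype(np.int32))],True,(0,255,0),1,shift=4)
        out.append(im)
    cv2.imwrite(fn,np.vstack(out))
E
cat > m0.py <<'E'
from h import *
import json
ims={n:cv2.imread(f"pics/{n}0.png")[:,:,::-1].copy() for n in("scene","top")}
seeds=dict(caddy=((332,181),.06,0),brass=((431,228),.032,0),white=((381.5,201),.055,0),brown=((237.1,183.3),.055,0),blue=((192,198.5),.055,0),purple=((246.5,219),.055,0),jar=((145,229),.055,0),marker=((286,177.5),.048,.2),stand=((362,243),.012,.1),tile=((214,239),.008,0),mat=((286,224),.006,0))
items=[];res={}
for k,(uv,z,w) in seeds.items():
    p=unproj("top",uv,z);p0=(p[0],p[1],w)
    yaw=k in("marker","stand","tile")
    r,f=fit(ims,M[k],p0,yaw,dbg="dbg_"+k,size=64 if k in("stand","tile","mat") else 46)
    rt,ft=fit(ims,M[k],p0,yaw,cams=("top",),size=64 if k in("stand","tile","mat") else 46)
    print(k,"seed",np.round(p0,4),"fit",np.round(r,4),round(f,3),"top",np.round(rt,4),round(ft,3))
    res[k]=list(map(float,r));items.append((M[k],r,0))
json.dump(res,open("res.json","w"));overlay(ims,items,"pics/ov0.png")
E
python3 m0.py
```

```text
caddy seed [ 0.6679 -0.1459  0.    ] fit [ 0.6679 -0.1459  0.    ] 0.088 top [ 0.6679 -0.1459  0.    ] 0.027
brass seed [ 0.515  -0.4571  0.    ] fit [ 0.515  -0.4571  0.    ] inf top [ 0.515  -0.4571  0.    ] 0.918
white seed [ 0.602  -0.2995  0.    ] fit [ 0.602  -0.2995  0.    ] 0.101 top [ 0.602  -0.2995  0.    ] 0.018
brown seed [0.6677 0.154  0.    ] fit [0.6677 0.154  0.    ] 0.212 top [0.6677 0.154  0.    ] 0.06
blue seed [0.6223 0.2977 0.    ] fit [0.6223 0.2977 0.    ] 0.331 top [0.6223 0.2977 0.    ] 0.127
purple seed [0.5538 0.1255 0.    ] fit [0.5538 0.1255 0.    ] 0.125 top [0.5538 0.1255 0.    ] 0.045
jar seed [0.5286 0.4468 0.    ] fit [0.5286 0.4468 0.    ] 3.144 top [0.5286 0.4468 0.    ] 2.158
marker seed [ 0.6839 -0.0014  0.2   ] fit [ 0.684  -0.0013  0.406 ] 0.365 top [ 0.684  -0.0013  0.4465] 0.21
stand seed [ 0.4716 -0.2412  0.1   ] fit [ 0.4716 -0.2412  0.1094] 0.241 top [ 0.4716 -0.2412  0.0991] 0.114
tile seed [0.4934 0.2367 0.    ] fit [ 0.4935  0.2367 -0.0717] 0.038 top [ 0.4935  0.2367 -0.0708] 0.009
mat seed [0.5377 0.0019 0.    ] fit [0.5377 0.0019 0.    ] 0.024 top [0.5377 0.0019 0.    ] 0.006h.py:48: RuntimeWarning: divide by zero encountered in scalar divide
  return sum(((cv2.GaussianBlur(sil(n,parts,p,z0,off,size),(0,0),S*.7)-mk)**2).sum()/mk.sum() for n,off,mk in data)
  np.max(np.abs(fsim[0] - fsim[1:])) <= fatol):
```

View pics/ov0.png

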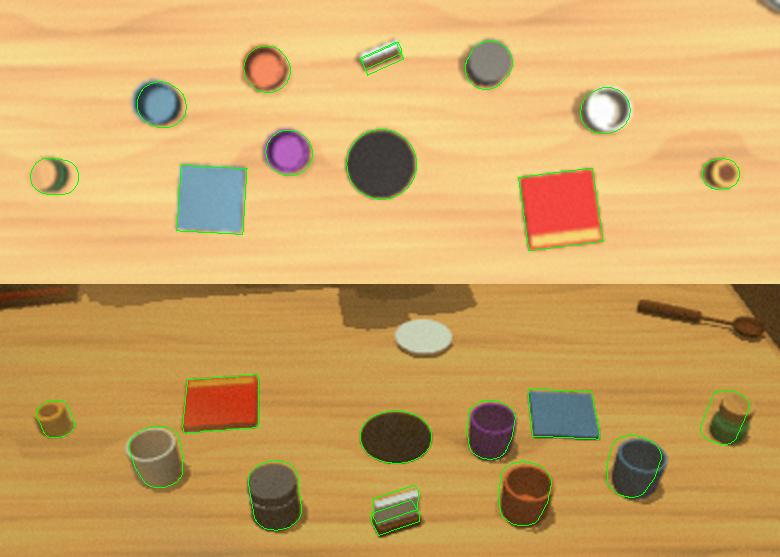

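```bash
python3 - <<'E'
s=open('h.py').read()
s=s.replace("initial_simplex=None","initial_simplex=np.vstack([np.r_[0,0,w],np.r_[.8,0,w],np.r_[0,.8,w],np.r_[0,0,w+.6]])[:(4 if yaw else 3),:(3 if yaw else 2)]").replace("mk.sum() for","(mk.sum()+1) for").replace("range","range")
open('h.py','w').write(s)
s=open('m0.py').read()
s=s.replace('dbg="dbg_"+k','bgthr=dict(brass=9,stand=9,jar=12).get(k),dbg="dbg_"+k').replace('cams=("top",)','bgthr=dict(brass=9,stand=9,jar=12).get(k),cams=("top",)')
open('m0.py','w').write(s)
E
python3 m0.py
```

```text
caddy seed [ 0.6679 -0.1459  0.    ] fit [ 0.6711 -0.1456  0.    ] 0.038 top [ 0.6696 -0.145   0.    ] 0.009
brass seed [ 0.515  -0.4571  0.    ] fit [ 0.5184 -0.4565  0.    ] 0.376 top [ 0.5162 -0.4533  0.    ] 0.109
white seed [ 0.602  -0.2995  0.    ] fit [ 0.6035 -0.3011  0.    ] 0.065 top [ 0.6022 -0.2995  0.    ] 0.018
brown seed [0.6677 0.154  0.    ] fit [0.6705 0.1573 0.    ] 0.096 top [0.6684 0.1568 0.    ] 0.025
blue seed [0.6223 0.2977 0.    ] fit [0.6256 0.3038 0.    ] 0.023 top [0.6245 0.304  0.    ] 0.002
purple seed [0.5538 0.1255 0.    ] fit [0.5567 0.1281 0.    ] 0.031 top [0.5557 0.1284 0.    ] 0.007
jar seed [0.5286 0.4468 0.    ] fit [0.5313 0.4536 0.    ] 2.305 top [0.5284 0.442  0.    ] 1.633
marker seed [ 0.6839 -0.0014  0.2   ] fit [0.6887 0.0008 0.3493] 0.04 top [0.6879 0.0014 0.3605] 0.017
stand seed [ 0.4716 -0.2412  0.1   ] fit [ 0.4708 -0.2419  0.101 ] 0.017 top [ 0.4701 -0.2418  0.1027] 0.01
tile seed [0.4934 0.2367 0.    ] fit [ 0.4959  0.2373 -0.0676] 0.01 top [ 0.495   0.2378 -0.0703] 0.001
mat seed [0.5377 0.0019 0.    ] fit [0.5384 0.0027 0.    ] 0.017 top [0.5372 0.003  0.    ] 0.003
```

View pics/ov0.png

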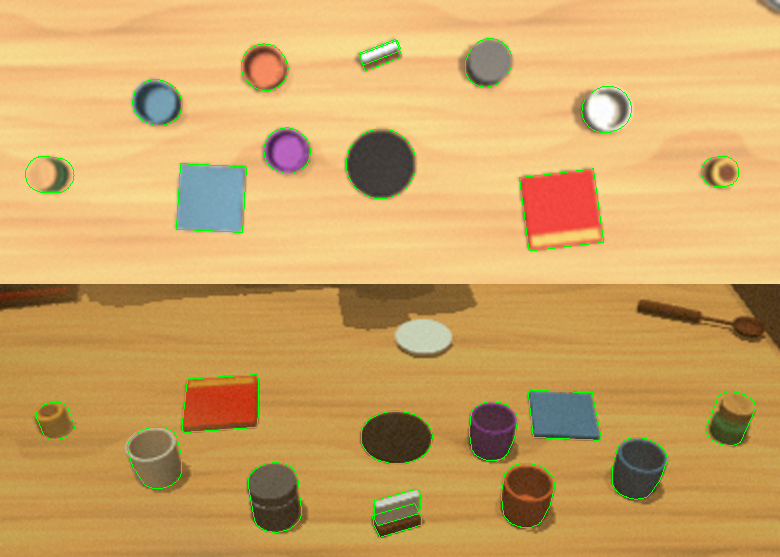

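```bash
cat > d.py <<'E'
# usage: d.py x y z_tcp yaw  -> tool-frame shift (mm) and turn (deg) from here
import sys,numpy as np
from scipy.spatial.transform import Rotation as R
from bench import monitor
s=monitor.get_state();r=R.from_quat(s["orientation"]);p=s["eef_pos"]
m=r.as_matrix();yaw=np.arctan2(m[1,0],m[0,0])
print("t",round(s["time"],2),"p",np.round(p,4),"yaw",round(yaw%6.2832,3),"gap",round(s["finger_gap"],4),"F",np.round(s["wrist_force"],1),"q",np.round(s["qpos"],2),"tilt",np.round(np.degrees(np.arccos(-m[2,2])),2))
if len(sys.argv)>4:
    x,y,z,w=map(float,sys.argv[1:5])
    t=R.from_matrix(np.array([[np.cos(w),np.sin(w),0],[np.sin(w),-np.cos(w),0],[0,0,-1]]))
    print("shift mm",np.round(r.inv().apply(np.array([x,y,z])-p)*1000,1),"turn deg",np.round((r.inv()*t).as_rotvec(degrees=True),2))
E
python3 -m handwheel '[[[0,0,0,0,0,-10.5,0],[0,0,0,0,0,-10.5,0],[0,0,0,0,0,-10.5,0],[0,0,0,0,0,-10.5,0],[0,0,0,0,0,-10.5,0],[0,0,0,0,0,-10.5,0],[0,0,0,0,0,-10.5,0],[0,0,0,0,0,-10.5,0],[0,0,0,0,0,-10.5,0],[0,0,0,0,0,-10.5,0],[0,0,0,0,0,-10.5,0],[0,0,0,0,0,-10.5,0]]]' 40; python3 d.py .6887 .0008 .15 3.49
```

```text
time: 1.6
eef_pos: [0.1435, -0.5508, 0.2232]
orientation: [0.313, 0.95, 0.008, -0.004]
wrist_force: [0.7, 0.4, -0.3]
finger_gap: 0.0853
t 1.6 p [ 0.1435 -0.5508  0.2232] yaw 2.506 gap 0.0853 F [ 0.7  0.4 -0.3] q [-1.43  0.38  0.07  1.27 -0.   -0.79] tilt 1.02
shift mm [-112.   766.6   81.5] turn deg [  1.02  -0.3  -56.4 ]
```

```bash

python3 -m handwheel '[[[0,0,-2,0.2,0,-10.5,0],[0,0,-2,0.2,0,-10.5,0],[0,0,-2,0.2,0,-10.5,0],[0,0,-2,0.2,0,-10.5,0],[0,0,-2,0.2,0,-10.5,0],[0,0,-2,0,0,-2,0]]]' >/dev/null; python3 d.py .6887 .0008 .15 3.49
```

```text
t 2.35 p [ 0.1432 -0.5482  0.2317] yaw 3.48 gap 0.0852 F [-0.8  0.1  0.3] q [-1.42  0.37  0.07  1.28 -0.01 -1.76] tilt 0.64
shift mm [-697.2  335.7   83. ] turn deg [ 0.61 -0.19 -0.56]
```

```bash

python3 -m handwheel '[[[-50,24,0,0,0,0,0],[-50,24,0,0,0,0,0],[-50,24,0,0,0,0,0],[-50,24,0,0,0,0,0],[-50,24,0,0,0,0,0],[-50,24,0,0,0,0,0],[-50,24,0,0,0,0,0],[-50,24,0,0,0,0,0],[-50,24,0,0,0,0,0],[-50,24,0,0,0,0,0],[-50,24,0,0,0,0,0],[-50,24,0,0,0,0,0]]]' >/dev/null; python3 d.py .6887 .0008 .15 3.49
```

```text
t 3.85 p [ 0.6246 -0.0654  0.2277] yaw 3.472 gap 0.0854 F [ 0.8 -0.8  0.5] q [-0.21  0.5   0.27  1.35  0.01 -0.54] tilt 0.96
shift mm [-82.6  40.6  77.7] turn deg [ 0.88 -0.39 -1.04]
```

```bash

python3 -m handwheel '[[[-40,20,25,0.4,-0.2,-0.5,0],[-40,20,25,0.4,-0.2,-0.5,0],[0,0,20,0,0,0,0],[0,0,0,0,0,0,0]]]' >/dev/null; python3 d.py .6887 .0008 .009 3.49
```

```text
t 4.35 p [0.6898 0.006  0.1523] yaw 3.496 gap 0.0856 F [-0.2 -0.6 -0.5] q [-0.08  0.65  0.32  1.25  0.   -0.44] tilt 0.19
shift mm [  2.5  -4.8 143.3] turn deg [ 0.13 -0.14  0.35]
```

```bash

python3 -m handwheel '[[[2,-3,40,0,0,0,0],[0,0,40,0,0,0,0],[0,0,0,0,0,0,0]]]' >/dev/null; python3 d.py .6887 .0008 .009 3.49; python3 -c "
from h import *
i=grab('a1')
for n in i: cv2.imwrite(f'pics/a1c_{n}.png',cv2.convertScaleAbs(cv2.resize(i[n][120:290,200:400,::-1],None,fx=3,fy=3),alpha=1.6))"
```

```text
t 4.72 p [0.6896 0.0014 0.0738] yaw 3.495 gap 0.0854 F [-0.8  0.4 -0.4] q [-0.09  0.69  0.18  1.07  0.   -0.44] tilt 0.07
shift mm [ 1.1 -0.3 64.8] turn deg [0.06 0.03 0.26]
```

View pics/a1c_scene.png

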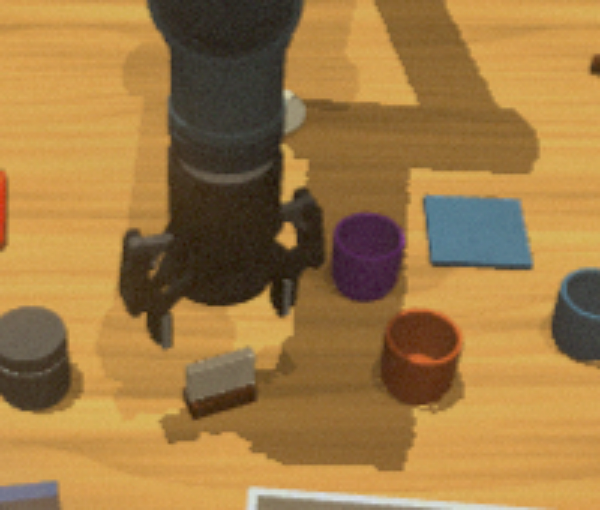

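Close view: the white-plate marker on its dark foot (crop 220,383) lies below the jaws (160,325 / 285,295), aligned with the jaw axis. Descending.

```bash

python3 -m handwheel '[[[1,0,30,0,0,0,0],[0,0,30,0,0,0,0],[0,0,4,0,0,0,0],[0,0,0,0,0,0,1],[0,0,0,0,0,0,1],[0,0,0,0,0,0,1],[0,0,0,0,0,0,1],[0,0,0,0,0,0,1]]]' 40 >/dev/null; python3 d.py .6887 .0008 .009 3.49
```

```text
t 5.83 p [ 0.7041 -0.0009  0.0305] yaw 3.494 gap 0.0523 F [-0.7  0.2 -0.9] q [-0.09  0.72  0.12  0.94  0.   -0.44] tilt 1.89
shift mm [14.5  7.2 21. ] turn deg [-0.73  1.74  0.21]
```

```bash
python3 -c "
from h import *
i=grab('a2')
for n in i: cv2.imwrite(f'pics/a2c_{n}.png',cv2.convertScaleAbs(cv2.resize(i[n][120:290,200:400,::-1],None,fx=3,fy=3),alpha=1.6))"; python3 d.py
```

```text
t 5.92 p [ 0.704  -0.0009  0.0303] yaw 3.494 gap 0.0525 F [-0.8  0.4 -1.8] q [-0.09  0.72  0.12  0.94  0.   -0.44] tilt 1.87
```

View pics/a2c_scene.png

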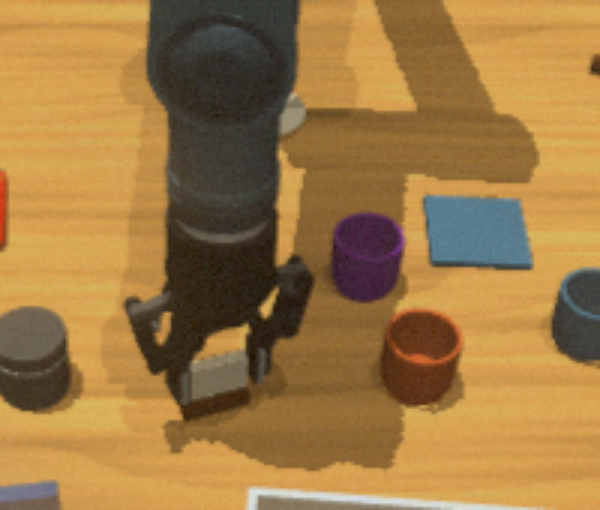

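```bash

python3 -m handwheel '[[[0,0,0,0,0,0,0],[0,0,0,0,0,0,0],[0,0,0,0,0,0,0],[0,0,0,0,0,0,0]]]' 40 ; python3 d.py .6887 .0008 .009 3.49;python3 -m handwheel '[[[0,0,0,0,0,0,0]]]' 40 >/dev/null; python3 d.py .6887 .0008 .009 3.49; python3 -c "
from h import *
i=grab('a3')
for n in i: cv2.imwrite(f'pics/a3c_{n}.png',cv2.convertScaleAbs(cv2.resize(i[n][120:290,200:400,::-1],None,fx=3,fy=3),alpha=1.6))"
```

```text
time: 6.42
eef_pos: [0.7039, -0.0009, 0.0302]
orientation: [-0.175, 0.984, -0.004, 0.016]
wrist_force: [-0.6, -0.1, -0.1]
finger_gap: 0.0856
t 6.42 p [ 0.7039 -0.0009  0.0302] yaw 3.494 gap 0.0856 F [-0.6 -0.1 -0.1] q [-0.09  0.72  0.12  0.94  0.   -0.44] tilt 1.86
shift mm [14.3  7.1 20.7] turn deg [-0.72  1.72  0.21]
t 6.55 p [ 0.704  -0.0009  0.0302] yaw 3.494 gap 0.0854 F [-0.1 -1.   0.3] q [-0.09  0.72  0.12  0.94  0.   -0.44] tilt 1.87
shift mm [14.4  7.2 20.7] turn deg [-0.72  1.72  0.21]
```

View pics/a3c_scene.png

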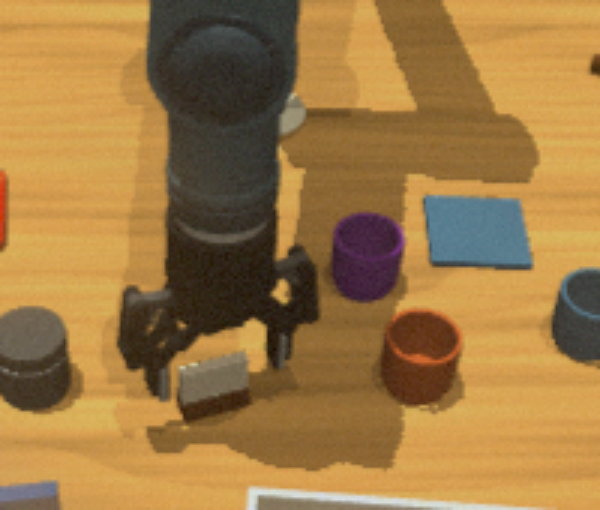

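```bash

python3 -m handwheel '[[[14,6,0,-0.7,1.7,0,0],[0,0,0,0,0,0,0]]]' >/dev/null; python3 d.py .6887 .0008 .009 3.49
```

```text
t 6.9 p [ 0.6873 -0.      0.0296] yaw 3.494 gap 0.0855 F [-0.5 -0.  -0. ] q [-0.09  0.72  0.12  0.97 -0.   -0.44] tilt 0.14
shift mm [-1.6  0.3 20.6] turn deg [ 0.04 -0.14  0.21]
```

```bash

python3 -m handwheel '[[[0,0,10,0,0,0,0],[0,0,0,0,0,0,0]]]' >/dev/null; python3 d.py .6887 .0008 .009 3.49
```

```text
t 7.15 p [ 0.6872 -0.      0.0187] yaw 3.494 gap 0.0854 F [ 0.3 -1.  -0.2] q [-0.09  0.73  0.11  0.95 -0.   -0.44] tilt 0.15
shift mm [-1.7  0.3  9.7] turn deg [ 0.04 -0.15  0.21]
```

```bash

python3 -m handwheel '[[[0,0,9,0,0,0,0],[0,0,0,0,0,0,1],[0,0,0,0,0,0,1],[0,0,0,0,0,0,1],[0,0,0,0,0,0,1]]]' 50 >/dev/null; python3 d.py .6887 .0008 .009 3.49
```

```text
t 7.78 p [ 6.877e-01 -2.000e-04  9.300e-03] yaw 3.494 gap 0.0536 F [ 0.1  0.2 -1.3] q [-0.09  0.74  0.1   0.93 -0.   -0.44] tilt 0.1
shift mm [-1.3  0.6  0.3] turn deg [ 0.01 -0.1   0.2 ]
```

Gripped. Lift, then turn to yaw 3.243 and travel.

```bash

python3 -m handwheel '[[[0,0,-10,0,0,0,1],[0,0,-25,0,0,0,1],[0,0,-30,0,0,0,1],[0,0,-30,0,0,0,1],[0,0,0,0,0,5,1],[0,0,0,0,0,5,1],[0,0,0,0,0,4,1],[0,0,0,0,0,0,1]]]' >/dev/null; python3 d.py .3873 -.2504 .013 3.243
```

```text
t 8.78 p [6.882e-01 1.000e-04 1.126e-01] yaw 3.242 gap 0.0532 F [-0.1 -0.9 -0.9] q [-0.09  0.66  0.24  1.15 -0.   -0.19] tilt 0.06
shift mm [ 324.7 -218.9   99.4] turn deg [-0.02  0.06 -0.04]
```

```bash

python3 -m handwheel '[[[40,-27,0,0,0,0,1],[40,-27,0,0,0,0,1],[40,-27,0,0,0,0,1],[40,-27,0,0,0,0,1],[40,-27,0,0,0,0,1],[40,-27,0,0,0,0,1],[40,-27,0,0,0,0,1],[35,-24,0,0,0,0,1],[0,0,0,0,0,0,1]]]' >/dev/null; python3 d.py .3873 -.2504 .013 3.243
```

```text
t 9.9 p [ 0.3916 -0.2525  0.1151] yaw 3.256 gap 0.0531 F [-0.1 -0.3  0.3] q [-0.71  0.23 -0.44  0.89  0.   -0.82] tilt 0.58
shift mm [  4.9   3.2 102.1] turn deg [-0.33  0.47  0.75]
```

```bash

python3 -m handwheel '[[[5,-2,20,-0.3,0.4,0.7,1],[0,0,20,0,0,0,1],[0,0,20,0,0,0,1],[0,0,15,0,0,0,1],[0,0,0,0,0,0,1]]]' >/dev/null; python3 d.py .3873 -.2504 .0105 3.243
```

```text
t 10.53 p [ 0.3916 -0.2549  0.0407] yaw 3.251 gap 0.0533 F [ 0.2 -0.1 -1.3] q [-0.71  0.32 -0.55  0.7   0.   -0.82] tilt 0.44
shift mm [ 4.   5.  30.2] turn deg [-0.17  0.4   0.43]
```

```bash

python3 -m handwheel '[[[5,5,10,-0.2,0.4,0.4,1],[0,0,8,0,0,0,1],[0,0,0,0,0,0,1]]]' >/dev/null; python3 d.py .3873 -.2504 .0105 3.243
```

```text
t 10.9 p [ 0.3874 -0.2503  0.0229] yaw 3.245 gap 0.0532 F [ 0.7  0.1 -0.2] q [-0.71  0.33 -0.58  0.66  0.   -0.82] tilt 0.1
shift mm [ 0.1 -0.1 12.4] turn deg [-0.04  0.09  0.12]
```

```bash

python3 -m handwheel '[[[0,0,9,0,0,0,1],[0,0,4,0,0,0,1],[0,0,0,0,0,0,1]]]' >/dev/null; python3 d.py .3873 -.2504 .0105 3.243;python3 -m handwheel '[[[0,0,0,0,0,0,0],[0,0,0,0,0,0,0],[0,0,0,0,0,0,0],[0,0,0,0,0,0,0]]]' >/dev/null; python3 d.py
```

```text
t 11.28 p [ 0.3878 -0.2507  0.0094] yaw 3.245 gap 0.0532 F [-1.2 -1.1 -1. ] q [-0.71  0.35 -0.59  0.62  0.   -0.82] tilt 0.16
shift mm [ 0.5  0.4 -1.1] turn deg [-0.09  0.13  0.11]
t 11.78 p [ 0.3885 -0.2514  0.0101] yaw 3.245 gap 0.0853 F [-0.4  0.4 -0.1] q [-0.71  0.35 -0.59  0.62  0.   -0.82] tilt 0.26
```

```bash

python3 -m handwheel '[[[0,0,-15,0,0,0,0],[0,0,-35,0,0,0,0],[0,0,-40,0,0,0,0],[0,0,-40,0,0,0,0],[0,0,0,0,0,0,0]]]' >/dev/null; python3 d.py .671 -.1456 .022 3.243;  python3 - <<'E'
from h import *
i=grab('a4'); overlay(i,[(M['marker'],(.3878,-.2504,.101),0),(M['stand'],(.4708,-.2419,.101),0)],'pics/ov4.png')
E
```

```text
t 12.4 p [ 0.3875 -0.2507  0.1438] yaw 3.245 gap 0.0855 F [ 0.1 -0.4 -0.4] q [-0.71  0.2  -0.4   0.97  0.   -0.82] tilt 0.19
shift mm [-292.5   75.5  122.4] turn deg [-0.11  0.15  0.11]
```

View pics/ov4.png

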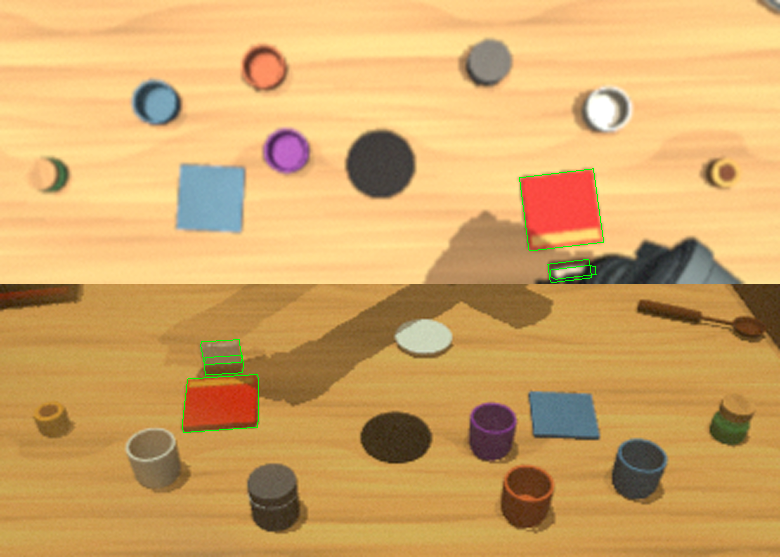

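Marker stands in front of the stripe (lower view ~222,357), matching the planned outline. Now the caddy.

```bash

python3 -m handwheel '[[[-36,9,0,0,0,0,0],[-36,9,0,0,0,0,0],[-36,9,0,0,0,0,0],[-36,9,0,0,0,0,0],[-36,9,0,0,0,0,0],[-36,9,0,0,0,0,0],[-36,9,0,0,0,0,0],[-36,9,0,0,0,0,0],[0,0,0,0,0,0,0]]]' >/dev/null; python3 d.py .671 -.1456 .022 3.243
```

```text
t 13.62 p [ 0.6623 -0.1402  0.1179] yaw 3.242 gap 0.0853 F [-0.2  0.1 -0.4] q [-0.3   0.67  0.26  1.2   0.   -0.4 ] tilt 1.91
shift mm [-10.8  -7.9  95.5] turn deg [ 0.98 -1.64 -0.05]
```

```bash

python3 -m handwheel '[[[-8,-5,0,1,-1.6,0,0],[0,0,10,0,0,0,0],[0,0,0,0,0,0,0]]]' >/dev/null; python3 d.py .671 -.1456 .022 3.243
```

```text
t 14.0 p [ 0.6661 -0.1441  0.1017] yaw 3.241 gap 0.0855 F [-0.4 -0.1  0.5] q [-0.31  0.66  0.21  1.13 -0.   -0.41] tilt 0.61
shift mm [-5.6 -2.2 79.6] turn deg [ 0.16 -0.58 -0.09]
```

```bash

python3 -m handwheel '[[[-4,-2,14,0,0,0,0],[0,0,14,0,0,0,0],[0,0,0,0,0,0,0]]]' >/dev/null; python3 d.py .671 -.1456 .022 3.243
```

```text
t 14.38 p [ 0.6685 -0.1461  0.0706] yaw 3.24 gap 0.0854 F [-0.1 -0.1  0.1] q [-0.31  0.69  0.18  1.07 -0.   -0.41] tilt 0.78
shift mm [-3.2  0.1 48.6] turn deg [ 0.23 -0.74 -0.15]
```

```bash

python3 -m handwheel '[[[-3,0,14,0.2,-0.7,0,0],[0,0,14,0,0,0,0],[0,0,14,0,0,0,0],[0,0,0,0,0,0,0]]]' >/dev/null; python3 d.py .671 -.1456 .022 3.243
```

```text
t 14.88 p [ 0.6714 -0.1459  0.0269] yaw 3.24 gap 0.0855 F [-0.2 -0.3  0.3] q [-0.31  0.72  0.11  0.97  0.   -0.4 ] tilt 0.04
shift mm [0.4 0.4 4.9] turn deg [ 0.02 -0.04 -0.16]
```

```bash

python3 -m handwheel '[[[0,0,5,0,0,0,0],[0,0,0,0,0,0,1],[0,0,0,0,0,0,1],[0,0,0,0,0,0,1],[0,0,0,0,0,0,1]]]' 50 >/dev/null; python3 d.py .671 -.1456 .022 3.243; python3 -m handwheel '[[[0,0,-10,0,0,0,1],[0,0,-25,0,0,0,1],[0,0,-30,0,0,0,1],[0,0,-30,0,0,0,1],[0,0,0,0,0,0,1]]]' >/dev/null; python3 d.py .4708 -.2419 .036 3.243
```

```text
t 15.5 p [ 0.6724 -0.1462  0.0231] yaw 3.24 gap 0.057 F [-0.2 -0.1 -2.8] q [-0.31  0.72  0.11  0.96  0.   -0.4 ] tilt 0.08
shift mm [1.4 0.7 1.1] turn deg [-0.02  0.08 -0.15]
t 16.12 p [ 0.6716 -0.146   0.1218] yaw 3.24 gap 0.0567 F [ 0.8 -0.3 -1.4] q [-0.31  0.65  0.25  1.17  0.   -0.4 ] tilt 0.01
shift mm [209.3 -75.7  85.8] turn deg [ 0.01  0.   -0.16]
```

```bash

python3 -m handwheel '[[[34,-12,0,0,0,0,1],[34,-12,0,0,0,0,1],[34,-12,0,0,0,0,1],[34,-12,0,0,0,0,1],[34,-12,0,0,0,0,1],[34,-12,0,0,0,0,1],[0,0,0,0,0,0,1]]]' >/dev/null; python3 d.py .4718 -.2423 .037 3.243
```

```text
t 17.0 p [ 0.4656 -0.2374  0.113 ] yaw 3.241 gap 0.057 F [-0.2 -0.5 -2.9] q [-0.59  0.35 -0.28  0.95 -0.   -0.69] tilt 0.58
shift mm [-6.3 -5.9 75.9] turn deg [ 0.32 -0.49 -0.09]
```

```bash

python3 -m handwheel '[[[-6,-5,14,0.3,-0.5,0,1],[0,0,14,0,0,0,1],[0,0,14,0,0,0,1],[0,0,0,0,0,0,1]]]' >/dev/null; python3 d.py .4718 -.2423 .037 3.243
```

```text
t 17.5 p [ 0.4719 -0.24    0.0667] yaw 3.242 gap 0.057 F [ 0.1 -0.1 -3.1] q [-0.59  0.4  -0.34  0.84  0.   -0.69] tilt 0.19
shift mm [ 0.3 -2.4 29.7] turn deg [ 0.17 -0.07 -0.04]
```

```bash

python3 -m handwheel '[[[0,-2,12,0.1,0,0,1],[0,0,10,0,0,0,1],[0,0,4,0,0,0,1],[0,0,0,0,0,0,1]]]' >/dev/null; python3 d.py .4718 -.2423 .036 3.243
```

```text
t 18.0 p [ 0.4727 -0.242   0.0391] yaw 3.243 gap 0.0568 F [ 0.1 -0.3 -2.5] q [-0.59  0.43 -0.37  0.77  0.   -0.69] tilt 0.06
shift mm [ 0.9 -0.2  3.1] turn deg [ 0.05 -0.04  0.  ]
```

```bash

python3 -m handwheel '[[[1,0,3.5,0,0,0,1],[0,0,1,0,0,0,1]]]' >/dev/null; python3 d.py .4718 -.2423 .036 3.243;python3 -m handwheel '[[[0,0,0,0,0,0,0],[0,0,0,0,0,0,0],[0,0,0,0,0,0,0],[0,0,-10,0,0,0,0],[0,0,-25,0,0,0,0],[0,0,-40,0,0,0,0],[0,0,-40,0,0,0,0],[0,0,0,0,0,0,0]]]' >/dev/null; python3 d.py .5170 -.4555 .003 3.243
```

```text
t 18.25 p [ 0.4718 -0.2423  0.035 ] yaw 3.243 gap 0.0566 F [-2.2  0.8  3.1] q [-0.59  0.43 -0.38  0.76  0.   -0.7 ] tilt 0.02
shift mm [ 0.  0. -1.] turn deg [ 0.01 -0.01 -0.  ]
t 19.25 p [ 0.4732 -0.2433  0.1575] yaw 3.243 gap 0.0857 F [ 0.  -0.1 -0.8] q [-0.59  0.32 -0.2   1.05  0.   -0.7 ] tilt 0.28
shift mm [ -21.5 -215.1  155.2] turn deg [-0.17  0.22 -0.  ]
```

```bash

python3 -m handwheel '[[[-3,-36,0,0,0,0,0],[-3,-36,0,0,0,0,0],[-3,-36,0,0,0,0,0],[-3,-36,0,0,0,0,0],[-3,-36,0,0,0,0,0],[-3,-36,0,0,0,0,0],[0,0,0,0,0,0,0]]]' >/dev/null; python3 d.py .5170 -.4555 .006 3.243;  python3 - <<'E'
from h import *
i=grab('a5'); 
for n in('top','scene'):
  r,f=fit({n:i[n]},M['brass'],(.517,-.4555,0),False,bgthr=8,cams=(n,),size=34,dbg='b_');print(n,r,f)
overlay(i,[(M['marker'],(.3878,-.2504,.101),0),(M['stand'],(.4708,-.2419,.101),0),(M['caddy'],(.4708,-.2419,.101),.012),(M['brass'],(.517,-.4555,0),0)],'pics/ov5.png')
E
```

```text
t 20.12 p [ 0.5123 -0.4601  0.1539] yaw 3.245 gap 0.0853 F [ 0.8  1.3 -0.6] q [-0.82  0.65  0.32  1.24  0.   -0.93] tilt 0.12
shift mm [ -5.1   3.7 147.9] turn deg [0.12 0.03 0.11]
top [ 0.51636754 -0.45901258  0.        ] 0.19669635660226467
scene [ 0.52477504 -0.45535397  0.        ] 0.09008288164828802
```

View pics/ov5.png

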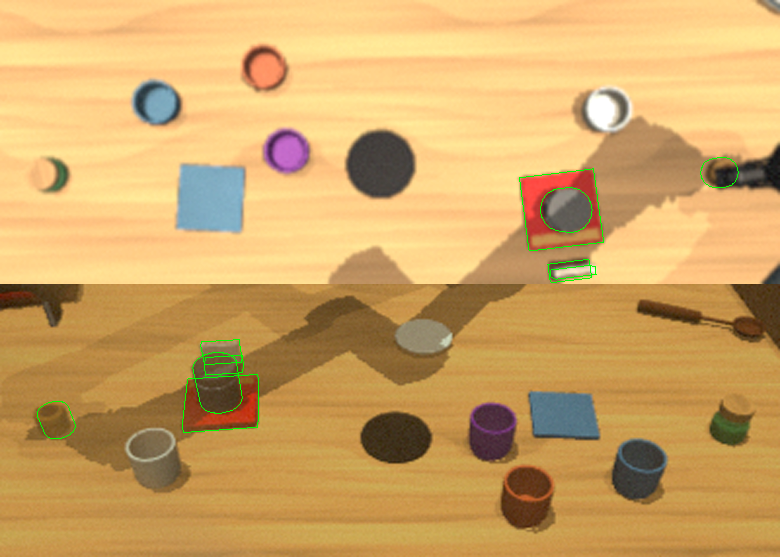

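```bash
python3 - <<'E'
from h import *
out=[]
for n,(u,v) in dict(top=(431,228),scene=(96,199)).items():
    im=cv2.imread(f"pics/{n}0.png")[v-16:v+16,u-16:u+16];k=12
    im=cv2.convertScaleAbs(cv2.resize(im,None,fx=k,fy=k,interpolation=cv2.INTER_CUBIC),alpha=1.8)
    for col,p in (((0,255,0),(.5165,-.4555,0)),):
      for z in (0,.032):
        q=(proj(n,cyl([(.02,z)])+[p[0],p[1],0])-[u-16,v-16]+.5)*k-.5
        cv2.polylines(im,[np.round(q).astype(np.int32)],True,col,1)
    out.append(im)
cv2.imwrite("pics/br.png",np.hstack(out))
E
```

```text
(no output)
```

View pics/br.png

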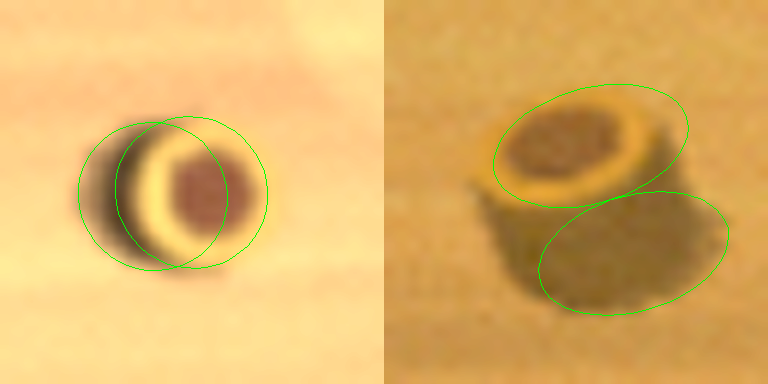

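Crop: brass box with dark dot at top-view (431.3,228.2); its shadow biased the fit, corrected centre ≈ (0.5165, -0.460).

```bash

python3 -m handwheel '[[[-4,0,14,0,0,0,0],[0,0,20,0,0,0,0],[0,0,20,0,0,0,0],[0,0,20,0,0,0,0],[0,0,15,0,0,0,0],[0,0,0,0,0,0,0]]]' >/dev/null; python3 d.py .5165 -.460 .006 3.243
```

```text
t 20.98 p [ 0.5163 -0.4478  0.0594] yaw 3.254 gap 0.0856 F [ 0.6 -0.   0.2] q [-0.81  0.69  0.15  1.04  0.   -0.92] tilt 0.53
shift mm [  1.  -12.6  53.3] turn deg [ 0.51 -0.13  0.62]
```

```bash

python3 -m handwheel '[[[1,-12,0,0.5,0,0.6,0],[0,0,12,0,0,0,0],[0,0,12,0,0,0,0],[0,0,0,0,0,0,0]]]' >/dev/null; python3 d.py .5165 -.460 .006 3.243;  python3 - <<'E'
from h import *
i=grab('a6'); o=[]
for n,(u,v) in dict(top=(431,228),scene=(96,199)).items():
    o.append(cv2.convertScaleAbs(cv2.resize(i[n][v-30:v+30,u-30:u+30,::-1],None,fx=6.5,fy=6.5),alpha=2.2))
cv2.imwrite("pics/a6c.png",np.hstack(o))
E
```

```text
t 21.48 p [ 0.5177 -0.4618  0.0356] yaw 3.242 gap 0.0857 F [-0.8 -0.8 -0.3] q [-0.82  0.72  0.14  0.99 -0.   -0.92] tilt 0.19
shift mm [ 1.   2.  29.6] turn deg [-0.19 -0.01 -0.03]
```

View pics/a6c.png

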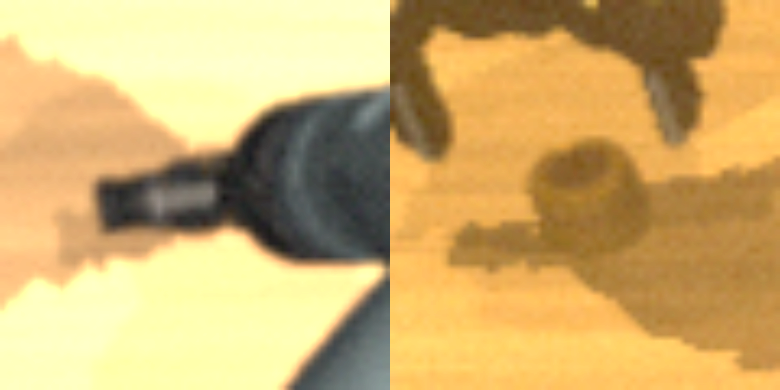

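Right crop: box (585,195) lies below and between the jaws (425,140 / 675,125). Descend and grip.

```bash

python3 -m handwheel '[[[1,2,12,0,0,0,0],[0,0,12,0,0,0,0],[0,0,6,0,0,0,0],[0,0,0,0,0,0,0]]]' >/dev/null; python3 d.py .5165 -.460 .006 3.243; python3 -m handwheel '[[[0,0,0,0,0,0,1],[0,0,0,0,0,0,1],[0,0,0,0,0,0,1],[0,0,0,0,0,0,1],[0,0,0,0,0,0,1]]]' 40 >/dev/null; python3 d.py .5165 -.460 .006 3.243
```

```text
t 22.07 p [ 0.517  -0.4602  0.0047] yaw 3.243 gap 0.0854 F [ 0.6 -0.8 -0.4] q [-0.82  0.74  0.1   0.92 -0.   -0.92] tilt 0.27
shift mm [ 0.5  0.3 -1.3] turn deg [-0.27  0.05 -0.02]
t 22.7 p [ 0.5175 -0.4606  0.0056] yaw 3.243 gap 0.039 F [ 0.7 -0.3 -1.8] q [-0.82  0.74  0.1   0.92 -0.   -0.92] tilt 0.34
shift mm [ 0.9  0.7 -0.4] turn deg [-0.32  0.1  -0.01]
```

```bash

python3 -m handwheel '[[[0,0,-10,0,0,0,1],[0,0,-25,0,0,0,1],[0,0,-40,0,0,0,1],[0,0,-40,0,0,0,1],[0,0,-40,0,0,0,1],[0,0,-20,0,0,0,1],[0,0,0,0,0,0,1]]]' >/dev/null; python3 d.py .472 -.242 .0785 3.243;  python3 - <<'E'
from h import *
i=grab('a7'); 
r,f=fit(i,M['caddy'],(.471,-.242,0),False,z0=.012,cams=('top',));print(r,f)
k=8;u,v=362,240;o=[]
for n,(u,v) in dict(top=(365,240),scene=(184,185)).items():
    im=cv2.convertScaleAbs(cv2.resize(i[n][v-24:v+24,u-24:u+24,::-1],None,fx=k,fy=k,interpolation=cv2.INTER_CUBIC),alpha=1.8)
    for z in (.012,.072):
        q=(proj(n,cyl([(.029,z)])+[.4708,-.2419,0])-[u-24,v-24]+.5)*k-.5
        cv2.polylines(im,[np.round(q).astype(np.int32)],True,(0,255,0),1)
    o.append(im)
cv2.imwrite("pics/a7c.png",np.hstack(o))
E
```

```text
t 23.57 p [ 0.5165 -0.4591  0.1887] yaw 3.243 gap 0.0387 F [ 0.9  0.4 -1.4] q [-0.82  0.64  0.39  1.32 -0.   -0.92] tilt 0.32
shift mm [ 22.5 221.1 108.9] turn deg [-0.31  0.09 -0.02]
[ 0.47367802 -0.24277202  0.        ] 0.17655390984383693
```

View pics/a7c.png

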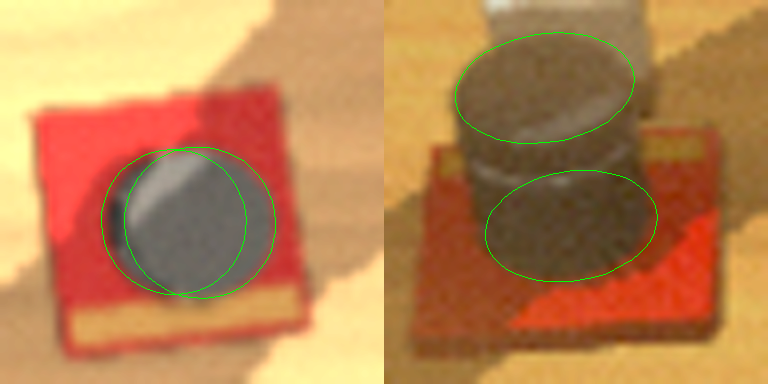

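```bash

python3 -m handwheel '[[[3.5,36,0,0,0,0,1],[3.5,36,0,0,0,0,1],[3.5,36,0,0,0,0,1],[3.5,36,0,0,0,0,1],[3.5,36,0,0,0,0,1],[3.5,34,0,0,0,0,1],[0,0,0,0,0,0,1]]]' >/dev/null; python3 d.py .4713 -.2422 .0785 3.243
```

```text
t 24.55 p [ 0.4644 -0.2361  0.1726] yaw 3.242 gap 0.0389 F [ 0.8 -0.1 -1.8] q [-0.59  0.31 -0.17  1.11  0.   -0.69] tilt 1.27
shift mm [-7.9 -8.1 93.9] turn deg [ 0.81 -0.97 -0.09]
```

```bash

python3 -m handwheel '[[[-8,-8,10,0.8,-1,0,1],[0,0,14,0,0,0,1],[0,0,14,0,0,0,1],[0,0,14,0,0,0,1],[0,0,0,0,0,0,1]]]' >/dev/null; python3 d.py .4713 -.2422 .0785 3.243
```

```text
t 25.18 p [ 0.4704 -0.2429  0.1134] yaw 3.24 gap 0.0387 F [ 0.6  0.1 -1.7] q [-0.6   0.36 -0.26  0.96 -0.   -0.69] tilt 0.39
shift mm [-1.2  0.5 34.9] turn deg [ 0.23 -0.32 -0.16]
```

```bash

python3 -m handwheel '[[[-1,0,12,0.2,-0.3,0,1],[0,0,10,0,0,0,1],[0,0,6,0,0,0,1],[0,0,0,0,0,0,1]]]' >/dev/null; python3 d.py .4713 -.2422 .0785 3.243
```

```text
t 25.68 p [ 0.472  -0.2435  0.0851] yaw 3.24 gap 0.0388 F [ 0.2  0.  -2.2] q [-0.6   0.38 -0.31  0.88  0.   -0.69] tilt 0.05
shift mm [0.5 1.4 6.6] turn deg [-0.02  0.04 -0.18]
```

```bash

python3 -m handwheel '[[[0.5,1.4,5,0,0,0,1],[0,0,2,0,0,0,1],[0,0,0,0,0,0,1]]]' >/dev/null; python3 d.py .4713 -.2422 .0785 3.243
```

```text
t 26.05 p [ 0.4719 -0.2425  0.0785] yaw 3.24 gap 0.0386 F [ 0.3 -0.3 -2.1] q [-0.59  0.38 -0.32  0.86  0.   -0.69] tilt 0.14
shift mm [0.6 0.4 0. ] turn deg [-0.08  0.11 -0.18]
```

```bash

python3 -m handwheel '[[[0.5,0,1.2,0,0,0,1],[0,0,0,0,0,0,1]]]' >/dev/null; python3 d.py .4713 -.2422 .0785 3.243;python3 -m handwheel '[[[0,0,0,0,0,0,0],[0,0,0,0,0,0,0],[0,0,0,0,0,0,0],[0,0,-10,0,0,0,0],[0,0,-25,0,0,0,0],[0,0,-40,0,0,0,0],[0,0,-20,0,0,0,0],[0,0,0,0,0,0,0]]]' >/dev/null; python3 d.py .6035 -.301 .019 3.243
```

```text
t 26.3 p [ 0.4717 -0.2428  0.0777] yaw 3.24 gap 0.0386 F [-0.8  0.9 -1.1] q [-0.59  0.38 -0.32  0.86  0.   -0.69] tilt 0.19
shift mm [ 0.4  0.6 -0.8] turn deg [-0.12  0.15 -0.17]
t 27.3 p [ 0.472  -0.2431  0.1785] yaw 3.24 gap 0.0855 F [ 0.6 -0.4 -0.6] q [-0.6   0.3  -0.16  1.1   0.   -0.69] tilt 0.34
shift mm [-124.4  -70.   160.3] turn deg [-0.22  0.27 -0.18]
```

```bash

python3 -m handwheel '[[[-31,-17,0,0,0,0,0],[-31,-17,0,0,0,0,0],[-31,-17,0,0,0,0,0],[-31,-17,0,0,0,0,0],[0,0,0,0,0,0,0]]]' >/dev/null; python3 d.py .603 -.300 .022 3.243;  python3 - <<'E'
from h import *
i=grab('a8'); overlay(i,[(M['marker'],(.3878,-.2504,.101),0),(M['caddy'],(.4708,-.2419,.101),.012),(M['brass'],(.4708,-.242,0),.072)],'pics/ov8.png')
E
```

```text
t 27.93 p [ 0.6029 -0.2984  0.1738] yaw 3.239 gap 0.0854 F [-1.  -0.1  0.1] q [-0.55  0.6   0.3   1.26 -0.   -0.65] tilt 0.07
shift mm [-1.000e-01 -1.600e+00  1.518e+02] turn deg [ 0.03 -0.06 -0.2 ]
```

View pics/ov8.png

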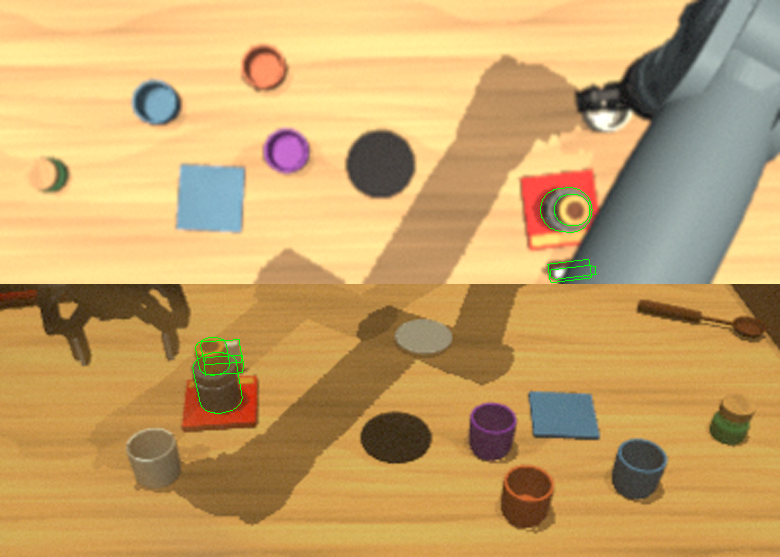

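Brass box sits on the caddy (top view crop 575,210; dot centred in outline). Now the white cup.

```bash

python3 -m handwheel '[[[0,-2,14,0,0,0,0],[0,0,14,0,0,0,0],[0,0,14,0,0,0,0],[0,0,14,0,0,0,0],[0,0,14,0,0,0,0],[0,0,12,0,0,0,0],[0,0,0,0,0,0,0]]]' >/dev/null; python3 d.py .603 -.300 .022 3.243
```

```text
t 28.9 p [ 0.5971 -0.2976  0.0856] yaw 3.239 gap 0.0853 F [ 0.3  0.  -0.1] q [-0.56  0.64  0.13  1.07 -0.   -0.65] tilt 0.4
shift mm [-6.  -3.2 63.6] turn deg [ 0.22 -0.33 -0.24]
```

```bash

python3 -m handwheel '[[[-6,-3,10,0.2,-0.3,0,0],[0,0,14,0,0,0,0],[0,0,14,0,0,0,0],[0,0,0,0,0,0,0]]]' >/dev/null; python3 d.py .603 -.300 .022 3.243
```

```text
t 29.4 p [ 0.6046 -0.3006  0.0454] yaw 3.239 gap 0.0854 F [-0.4 -0.   0.5] q [-0.56  0.68  0.09  0.98 -0.   -0.65] tilt 0.08
shift mm [ 1.5  0.7 23.4] turn deg [-0.05  0.06 -0.23]
```

```bash

python3 -m handwheel '[[[0,0,12,0,0,0,0],[0,0,9,0,0,0,0],[0,0,0,0,0,0,0]]]' >/dev/null; python3 d.py .603 -.300 .022 3.243
```

```text
t 29.77 p [ 0.6047 -0.3007  0.0232] yaw 3.239 gap 0.0859 F [ 0.  -0.2 -0.3] q [-0.56  0.7   0.06  0.93 -0.   -0.65] tilt 0.1
shift mm [1.6 0.8 1.2] turn deg [-0.06  0.07 -0.24]
```

```bash

python3 -m handwheel '[[[1.5,0.5,1,0,0,0,0],[0,0,0,0,0,0,1],[0,0,0,0,0,0,1],[0,0,0,0,0,0,1],[0,0,0,0,0,0,1]]]' 40 >/dev/null; python3 d.py; python3 -m handwheel '[[[0,0,-10,0,0,0,1],[0,0,-25,0,0,0,1],[0,0,-30,0,0,0,1],[0,0,-40,0,0,0,1],[0,0,-40,0,0,0,1],[0,0,-20,0,0,0,1],[0,0,0,0,0,0,1]]]' >/dev/null; python3 d.py .4955 .2375 .031 3.243
```

```text
t 30.4 p [ 0.6036 -0.3007  0.0234] yaw 3.239 gap 0.0593 F [-0.1  0.3 -2. ] q [-0.56  0.69  0.06  0.93 -0.   -0.65] tilt 0.2
t 31.27 p [ 0.6025 -0.2999  0.1958] yaw 3.239 gap 0.0596 F [ 0.5 -0.3 -0.6] q [-0.56  0.6   0.34  1.31  0.   -0.65] tilt 0.16
shift mm [ 54.7 545.5 163.8] turn deg [-0.1   0.13 -0.23]
```

```bash

python3 -m handwheel '[[[4,42,0,0,0,0,1],[4,42,0,0,0,0,1],[4,42,0,0,0,0,1],[4,42,0,0,0,0,1],[4,42,0,0,0,0,1],[4,42,0,0,0,0,1],[4,42,0,0,0,0,1],[4,42,0,0,0,0,1],[4,42,0,0,0,0,1],[4,42,0,0,0,0,1],[4,42,0,0,0,0,1],[4,42,0,0,0,0,1]]]' >/dev/null; python3 d.py .4962 .2370 .033 3.243
```

```text
t 32.77 p [0.4956 0.2101 0.182 ] yaw 3.232 gap 0.0592 F [ 0.3  0.1 -1.7] q [ 0.28  0.33 -0.11  1.14  0.    0.19] tilt 0.87
shift mm [ -5.3  26.4 149. ] turn deg [ 0.12 -0.86 -0.61]
```

```bash

python3 -m handwheel '[[[-5,26,0,0.1,-0.8,-0.6,1],[0,0,14,0,0,0,1],[0,0,14,0,0,0,1],[0,0,14,0,0,0,1],[0,0,14,0,0,0,1],[0,0,14,0,0,0,1],[0,0,0,0,0,0,1]]]' >/dev/null; python3 d.py .4962 .2370 .033 3.243
```

```text
t 33.65 p [0.4932 0.2352 0.1021] yaw 3.243 gap 0.0594 F [ 0.1 -0.  -1.3] q [ 0.33  0.4  -0.23  0.95 -0.    0.23] tilt 0.62
shift mm [-3.9  1.7 69.1] turn deg [-0.15 -0.6   0.03]
```

```bash

python3 -m handwheel '[[[-4,2,14,-0.1,-0.6,0,1],[0,0,14,0,0,0,1],[0,0,14,0,0,0,1],[0,0,10,0,0,0,1],[0,0,0,0,0,0,1]]]' >/dev/null; python3 d.py .4962 .2370 .033 3.243
```

```text
t 34.27 p [0.4983 0.2375 0.0487] yaw 3.243 gap 0.0595 F [-0.1 -0.8 -1.6] q [ 0.33  0.45 -0.3   0.81 -0.    0.23] tilt 0.13
shift mm [ 2.1 -0.3 15.7] turn deg [-0.03  0.13 -0.01]
```

```bash

python3 -m handwheel '[[[2,0,10,0,0,0,1],[0,0,6,0,0,0,1],[0,0,0,0,0,0,1]]]' >/dev/null; python3 d.py .4962 .2370 .033 3.243
```

```text
t 34.65 p [0.4967 0.2375 0.0322] yaw 3.243 gap 0.0596 F [-0.6  0.4 -2.3] q [ 0.33  0.47 -0.33  0.77 -0.    0.23] tilt 0.19
shift mm [ 0.6 -0.5 -0.8] turn deg [-0.02  0.19 -0.  ]
```

```bash

python3 -m handwheel '[[[0,0,1,0,0,0,1],[0,0,0,0,0,0,1]]]' >/dev/null; python3 d.py;python3 -m handwheel '[[[0,0,0,0,0,0,0],[0,0,0,0,0,0,0],[0,0,0,0,0,0,0],[0,0,-10,0,0,0,0],[0,0,-25,0,0,0,0],[0,0,-40,0,0,0,0],[0,0,-40,0,0,0,0],[0,0,0,0,0,0,0]]]' >/dev/null; python3 d.py .6695 .157 .022 3.243
```

```text
t 34.9 p [0.4972 0.2377 0.0316] yaw 3.243 gap 0.0592 F [-0.1 -0.2 -2.9] q [ 0.33  0.47 -0.33  0.77 -0.    0.23] tilt 0.25
t 35.9 p [0.4976 0.2379 0.1536] yaw 3.243 gap 0.0853 F [-0.1  0.2 -0.4] q [ 0.33  0.36 -0.15  1.05 -0.    0.23] tilt 0.44
shift mm [-161.9  -98.   132.8] turn deg [ 0.04  0.43 -0.  ]
```

```bash

python3 -m handwheel '[[[-32,-19,0,0,0,0,0],[-32,-19,0,0,0,0,0],[-32,-19,0,0,0,0,0],[-32,-19,0,0,0,0,0],[-30,-19,0,0,0,0,0],[0,0,0,0,0,0,0]]]' >/dev/null; python3 d.py .6695 .157 .022 3.243
```

```text
t 36.65 p [0.6662 0.1572 0.1513] yaw 3.245 gap 0.0853 F [ 0.1  0.2 -0.2] q [0.14 0.63 0.29 1.22 0.   0.04] tilt 0.14
shift mm [ -3.   -0.6 129.3] turn deg [0.05 0.13 0.1 ]
```

```bash

python3 -m handwheel '[[[-3,0,14,0,0,0,0],[0,0,14,0,0,0,0],[0,0,14,0,0,0,0],[0,0,14,0,0,0,0],[0,0,0,0,0,0,0]]]' >/dev/null; python3 d.py .6695 .157 .022 3.243;  python3 - <<'E'
from h import *
i=grab('a9'); overlay(i,[(M['white'],(.4955,.2375,0),.008),(M['brown'],(.6695,.157,0),0)],'pics/ov9.png')
E
```

```text
t 37.27 p [0.6644 0.1594 0.0888] yaw 3.248 gap 0.0854 F [-0.6 -0.1  0.3] q [0.14 0.67 0.19 1.09 0.   0.04] tilt 0.28
shift mm [-5.1 -3.  66.8] turn deg [ 0.08 -0.26  0.26]
```

View pics/ov9.png

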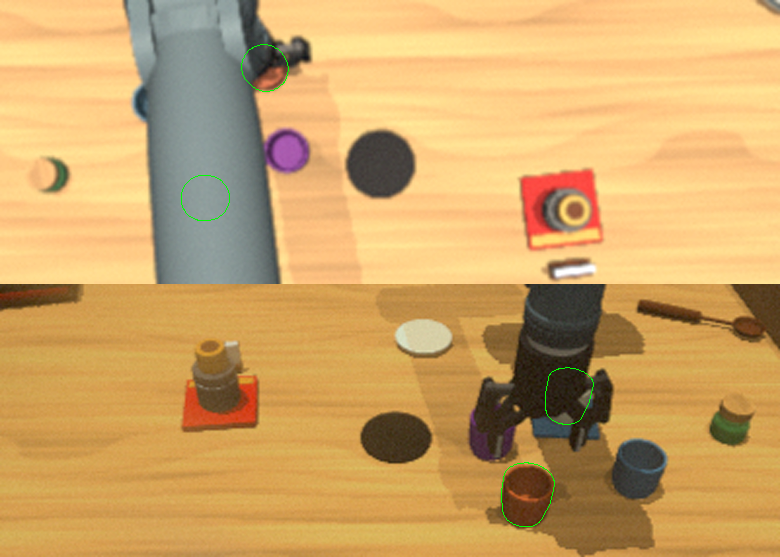

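Terracotta cup (lower view 527,493) matches its outline; stack and marker are standing. Continue down.

```bash

python3 -m handwheel '[[[-5,-3,5,0,-0.2,0.2,0],[0,0,14,0,0,0,0],[0,0,14,0,0,0,0],[0,0,0,0,0,0,0]]]' >/dev/null; python3 d.py .6695 .157 .022 3.243
```

```text
t 37.88 p [0.6727 0.1568 0.0566] yaw 3.243 gap 0.0852 F [-0.5  1.   1. ] q [0.14 0.7  0.15 1.02 0.   0.03] tilt 0.29
shift mm [ 3.4  0.5 34.6] turn deg [0.09 0.28 0.02]
```

```bash

python3 -m handwheel '[[[0,0,12,0,0,0,0],[0,0,14,0,0,0,0],[0,0,0,0,0,0,0]]]' >/dev/null; python3 d.py .6695 .157 .022 3.243
```

```text
t 38.25 p [0.6725 0.1569 0.0284] yaw 3.243 gap 0.0852 F [-0.2 -0.2 -0.4] q [0.14 0.72 0.12 0.97 0.   0.03] tilt 0.25
shift mm [3.  0.4 6.4] turn deg [0.09 0.23 0.03]
```

```bash

python3 -m handwheel '[[[3,0,5.5,0,0,0,0],[0,0,0,0,0,0,1],[0,0,0,0,0,0,1],[0,0,0,0,0,0,1],[0,0,0,0,0,0,1]]]' 40 >/dev/null; python3 d.py; python3 -m handwheel '[[[0,0,-10,0,0,0,1],[0,0,-25,0,0,0,1],[0,0,-30,0,0,0,1],[0,0,-40,0,0,0,1],[0,0,-40,0,0,0,1],[0,0,-20,0,0,0,1],[0,0,0,0,0,0,1]]]' >/dev/null; python3 d.py .5385 .0028 .031 3.243
```

```text
t 38.88 p [0.6701 0.1567 0.0237] yaw 3.244 gap 0.0577 F [-0.4 -0.4 -1.4] q [0.14 0.72 0.1  0.95 0.   0.04] tilt 0.36
t 39.75 p [0.6687 0.1562 0.1969] yaw 3.243 gap 0.0578 F [ 0.2 -0.7 -2.4] q [0.14 0.62 0.39 1.33 0.   0.03] tilt 0.4
shift mm [ 146.3 -139.6  164.7] turn deg [0.09 0.38 0.02]
```

```bash

python3 -m handwheel '[[[24,-23,0,0,0,0,1],[24,-23,0,0,0,0,1],[24,-23,0,0,0,0,1],[24,-23,0,0,0,0,1],[24,-23,0,0,0,0,1],[24,-23,0,0,0,0,1],[0,0,0,0,0,0,1]]]' >/dev/null; python3 d.py .5390 .0028 .031 3.243;  python3 - <<'E'
from h import *
i=grab('a10')
s=monitor.get_state()['eef_pos'];o=[]
for n in('top','scene'):
    c=proj(n,np.array([s]))[0].astype(int);k=8
    im=cv2.convertScaleAbs(cv2.resize(i[n][c[1]-24:c[1]+24,c[0]-24:c[0]+24,::-1],None,fx=k,fy=k,interpolation=cv2.INTER_CUBIC),alpha=1.8)
    for r,z in ((.025,-.0235),(.03,.0315)):
        q=(proj(n,cyl([(r,z)])+s)-c+24+.5)*k-.5
        cv2.polylines(im,[np.round(q).astype(np.int32)],True,(0,255,0),1)
    o.append(im)
cv2.imwrite('pics/a10c.png',np.hstack(o))
E
```

```text
t 40.62 p [0.5311 0.0006 0.1878] yaw 3.245 gap 0.0581 F [ 0.4  0.5 -1.5] q [-0.12  0.31 -0.13  1.13  0.   -0.22] tilt 0.26
shift mm [ -8.7   1.  156.7] turn deg [ 0.16 -0.2   0.09]
```

View pics/a10c.png

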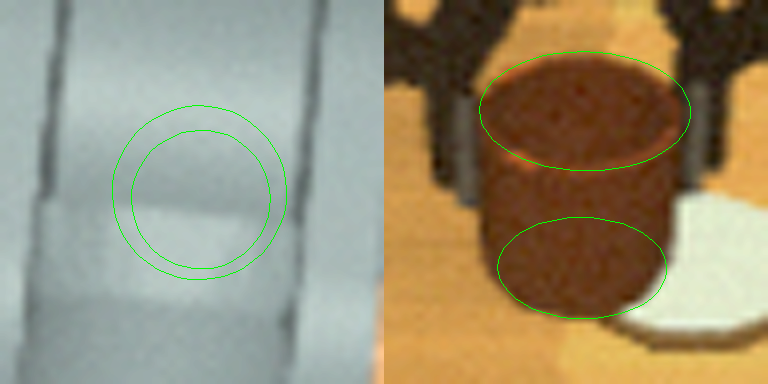

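Cup held upright and centred between the jaws. Lower onto the black mat.

```bash

python3 -m handwheel '[[[-8,1,10,0,0,0,1],[0,0,14,0,0,0,1],[0,0,14,0,0,0,1],[0,0,14,0,0,0,1],[0,0,14,0,0,0,1],[0,0,14,0,0,0,1],[0,0,0,0,0,0,1]]]' >/dev/null; python3 d.py .5385 .0028 .031 3.243
```

```text
t 41.6 p [0.5412 0.0063 0.0997] yaw 3.25 gap 0.058 F [ 1.   0.9 -1.7] q [-0.11  0.39 -0.25  0.93  0.   -0.22] tilt 0.37
shift mm [ 2.8 -3.5 68.7] turn deg [ 0.25 -0.27  0.39]
```

```bash

python3 -m handwheel '[[[2.5,-3.5,14,0.2,-0.2,0.4,1],[0,0,14,0,0,0,1],[0,0,14,0,0,0,1],[0,0,10,0,0,0,1],[0,0,0,0,0,0,1]]]' >/dev/null; python3 d.py .5385 .0028 .031 3.243
```

```text
t 42.23 p [0.5408 0.0025 0.0466] yaw 3.243 gap 0.0579 F [ 0.1 -0.3 -1. ] q [-0.11  0.44 -0.34  0.8   0.   -0.21] tilt 0.11
shift mm [ 2.3  0.5 15.6] turn deg [ 0.02  0.11 -0.01]
```

```bash

python3 -m handwheel '[[[2.3,0.5,10,0,0,0,1],[0,0,6,0,0,0,1],[0,0,0,0,0,0,1]]]' >/dev/null; python3 d.py .5385 .0028 .030 3.243
```

```text
t 42.6 p [0.539  0.0028 0.03  ] yaw 3.243 gap 0.0575 F [ 1.   0.7 -0.4] q [-0.11  0.45 -0.36  0.75  0.   -0.21] tilt 0.18
shift mm [0.5 0.  0. ] turn deg [ 0.01  0.18 -0.  ]
```

```bash

python3 -m handwheel '[[[0,0,0,0,0,0,0],[0,0,0,0,0,0,0],[0,0,0,0,0,0,0],[0,0,-10,0,0,0,0],[0,0,-25,0,0,0,0],[0,0,-40,0,0,0,0],[0,0,-40,0,0,0,0],[0,0,-40,0,0,0,0],[30,0,0,0,0,0,0],[40,0,0,0,0,0,0],[40,0,0,0,0,0,0],[40,0,0,0,0,0,0]]]' >/dev/null; python3 d.py; python3 - <<'E'
from h import *
i=grab('a11'); its=[]
T=dict(marker=((.3878,-.2504,.101),0),white=((.4959,.2373,0),.008),brown=((.5384,.0027,0),.006),blue=((.6256,.3038,0),0),purple=((.5567,.1281,0),0),caddy=((.4708,-.2419,0),.012),brass=((.4708,-.2419,0),.072))
for k,(p,z) in T.items():
    its.append((M[k],p,z))
    if k in('blue','purple'): print(k,*fit(i,M[k],p,False,z0=z))
overlay(i,its,'pics/ov11.png')
o=[]
for k in('white','brown','brass','caddy','marker'):
    p,z=T[k];c0=[]
    for n in('top','scene'):
        h=M[k][0][:,2].max();c=proj(n,np.array([[p[0],p[1],z+h]]))[0].astype(int);g=5.5;w=14
        im=cv2.convertScaleAbs(cv2.resize(i[n][c[1]-w:c[1]+w,c[0]-w:c[0]+w,::-1],None,fx=g,fy=g,interpolation=cv2.INTER_CUBIC),alpha=1.8)
        P=model(M[k],p,z)[-1];t=P[np.isclose(P[:,2],P[:,2].max())]
        q=cv2.convexHull(np.round((proj(n,t)-c+w+.5)*g-.5).astype(np.int32))
        cv2.polylines(im,[q],True,(0,255,0),1);c0.append(im)
    o.append(np.vstack(c0))
cv2.imwrite('pics/a11c.png',np.hstack(o))
E
```

```text
t 44.1 p [ 0.3913 -0.0134  0.1975] yaw 3.244 gap 0.0854 F [0.3 0.4 1.2] q [-0.2   0.01 -0.47  1.08  0.   -0.3 ] tilt 1.05
blue [0.62589893 0.30448826 0.        ] 0.029477121969351164
purple [0.55672448 0.12813588 0.        ] 0.032171268264014674
```

View pics/ov11.png

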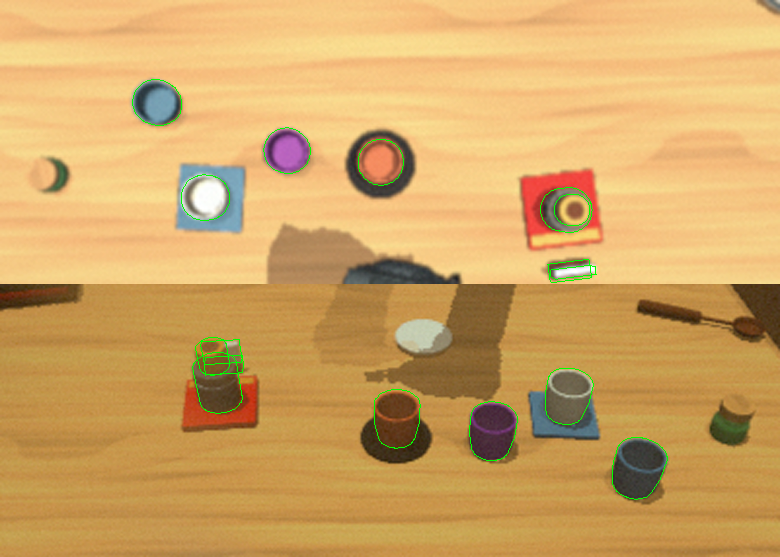

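View pics/a11c.png

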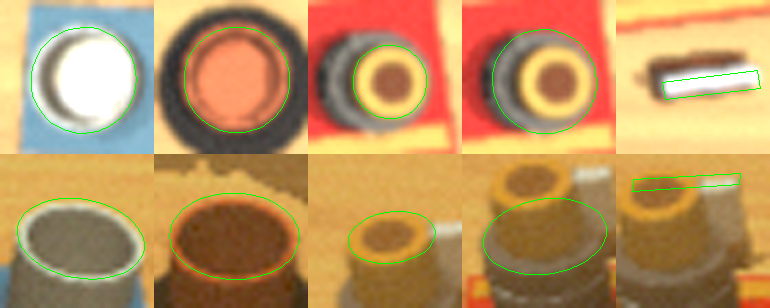

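```bash
python3 -m handwheel '[[[0,0,-30,0,0,0,0],[0,0,0,0,0,0,0],[0,0,0,0,0,0,0]]]' | head -3; python3 -c "
from bench import workorder
print(workorder.close_job())"
```

```text
time: 44.58
eef_pos: [0.3884, -0.013, 0.2288]
orientation: [-0.051, 0.999, -0.001, 0.009]
the job is handed in; nothing more can be done
None
```

I set out the tea lot as asked and handed the job in at about 44.6 s; `close_job` reports no verdict.

- **Stand:** the caddy is in the middle of the red stand with the brass box centred on top. The price marker is upright about 2 cm clear of the striped edge, centred on it and parallel to it.
- **Cups:** the blue tile is the left mat and has the white cup. The black mat is the right one and has the terracotta cup.

**Last pictures:** all five items stand upright and released, within about 1–3 mm of the planned outlines. The blue cup fitted within about 1 mm of where it started. I judged the green jar by eye only, and it looked unmoved.

**What went wrong or disagreed:**
- **Marker grasp:** the first descent went off by about 14 mm and gripped the marker too high. I released, corrected and regripped it; the marker may have shifted a few mm in that first grip.
- **Brass box position:** the automatic fit was thrown off by the box's shadow, so I corrected it by eye from a close crop before gripping.
- **Terracotta cup:** the jaws closed about 1.5 mm tighter than on the white cup. A close view showed it upright and centred, so I placed it as it was.

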